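# Pump the bar clamp onto the wooden block and keep the squeeze

### The job

One of the two lever clamps on the jig board has the wooden block in it, the other an aluminium block: find the clamp with the wooden block and squeeze and let go its upright lever, again and again, until its pad has pushed the block against the anvil and the pad's spring is pressed about half-way in, never right down. Finish while still holding that lever squeezed with the pad pressing the block: do not let go at the end. Move jaw and block with that lever only, and leave the other clamp, its aluminium block and the loose things lying about undisturbed.

Things in the scene. Friction and masses are not known exactly. Their poses are not given: they have to be found in the camera images.
- jig: Fixed plywood board, 270 (x) x 345 (y) x 15 mm, with two like lever clamps: 'near' on the line x = -72 mm (robot's side), 'far' on x = +72 mm. Origin: centre of its underside, z up. Each clamp pushes along jig +y; in that order: lever, fixed grip post, jaw arm with sprung pad, workpiece and a steel anvil (76 mm wide, 57 high, its face at y = +140 mm). Nothing is higher than 176 mm.
- grip_near: Lever of the near clamp, straddling the push bar. Origin: its pivot, 22 mm above the bench, jig x = -72, y = -85 mm; the z axis runs up along the lever. Its black grip, 30 mm wide (jig x), 10 mm thick (jig y), reaches from 97 to 153 mm above the pivot; free, it leans 0.078 rad away from the post, squeezed 0.078 rad towards it.
- grip_near_mid (a point): Centre of the near lever's grip, about 146 mm above the bench, 29 mm below its top. Squeezing brings it 19 mm towards jig +y, towards the fixed post. Here lever and post measure 48 mm over their outer faces when free (gap 24 mm), 29 mm fully squeezed (gap 5 mm).
- post_near (a point): Centre of the near clamp's fixed black grip post at 146 mm above the bench (jig x = -72, y = -59 mm). The post is 24 mm wide (jig x), 14 mm thick (jig y), 113 to 175 mm above the bench, on a frame whose top is 115 mm above the bench. Fingertips over 120 mm clear the frame, bar and pawl.
- lever_near (a joint): Angle of the near lever, rad: 0 = free (a spring returns it), 0.155 = fully squeezed. Its pawl pushes the toothed bar (5 mm teeth) to jig +y: a full stroke gains about 10 mm, 12.5 at most; let out, the bar stays (5 N brake; a pad pressed over 10 mm slides it back a little). At the grip it takes 2 to 4 N, about 5 N moving the bar, about 7 to 11 N with the pad half pressed.
- rod_near (a joint): How far the push bar and jaw arm of the near clamp have come forward (jig +y), m; 0 to 0.070. To be moved with the lever only.
- pad_near (a joint): How far the sprung pad of the near clamp is pressed back into its jaw arm, m: 0 = free, 0.012 = half-way, 0.024 = bottomed. Spring 0.5 N per mm. With the pad free, 24 mm of stem show between pad disc and jaw arm; as it is pressed the stem comes out of the back of the arm.
- jaw_near: The near clamp's push bar and jaw arm in one piece, moving along jig y. Origin: on the clamp's line, at jig y = 0 and the board's underside when rod_near = 0.
- face_near: Rubber-faced disc of the near clamp's sprung pad, 28 mm across, 8 mm thick, 31.5 mm above the bench. Origin: centre of its back; the face that touches the work is 8 mm further along jig +y.
- grip_far: Lever of the far clamp, straddling the push bar. Origin: its pivot, 22 mm above the bench, jig x = +72, y = -85 mm; the z axis runs up along the lever. Its black grip, 30 mm wide (jig x), 10 mm thick (jig y), reaches from 97 to 153 mm above the pivot; free, it leans 0.078 rad away from the post, squeezed 0.078 rad towards it.
- grip_far_mid (a point): Centre of the far lever's grip, about 146 mm above the bench, 29 mm below its top. Squeezing brings it 19 mm towards jig +y, towards the fixed post. Here lever and post measure 48 mm over their outer faces when free (gap 24 mm), 29 mm fully squeezed (gap 5 mm).
- post_far (a point): Centre of the far clamp's fixed black grip post at 146 mm above the bench (jig x = +72, y = -59 mm). The post is 24 mm wide (jig x), 14 mm thick (jig y), 113 to 175 mm above the bench, on a frame whose top is 115 mm above the bench. Fingertips over 120 mm clear the frame, bar and pawl.
- lever_far (a joint): Angle of the far lever, rad: 0 = free (a spring returns it), 0.155 = fully squeezed. Its pawl pushes the toothed bar (5 mm teeth) to jig +y: a full stroke gains about 10 mm, 12.5 at most; let out, the bar stays (5 N brake; a pad pressed over 10 mm slides it back a little). At the grip it takes 2 to 4 N, about 5 N moving the bar, about 7 to 11 N with the pad half pressed.
- rod_far (a joint): How far the push bar and jaw arm of the far clamp have come forward (jig +y), m; 0 to 0.070. To be moved with the lever only.
- pad_far (a joint): How far the sprung pad of the far clamp is pressed back into its jaw arm, m: 0 = free, 0.012 = half-way, 0.024 = bottomed. Spring 0.5 N per mm. With the pad free, 24 mm of stem show between pad disc and jaw arm; as it is pressed the stem comes out of the back of the arm.
- jaw_far: The far clamp's push bar and jaw arm in one piece, moving along jig y. Origin: on the clamp's line, at jig y = 0 and the board's underside when rod_far = 0.
- face_far: Rubber-faced disc of the far clamp's sprung pad, 28 mm across, 8 mm thick, 31.5 mm above the bench. Origin: centre of its back; the face that touches the work is 8 mm further along jig +y.
- wood: Plain beech block, 44 x 110 x 32 mm high, about 0.09 kg, lying on the jig board in one of the two clamps (either one), its 110 mm side across the clamp, its 44 mm between pad and anvil. Origin: centre of its underside; its y axis runs along the 110 mm.
- wood_mid (a point): Centre of the beech block, half-way up (16 mm above the board).
- alu: Drilled aluminium block, 45 x 70 x 25 mm high, lying in the other clamp, not to be touched. Origin: centre of its underside.
- nut: Hexagon nut, 30 x 34 x 16 mm, lying on the jig board between the two levers. Origin: centre of its underside.
- pliers: Pliers, 58 x 179 x 14 mm, lying on the bench to the right of the jig. Origin: centre of its underside.
- tape: Roll of black tape, 62 mm across, 18 mm high, on the bench to the right of the jig. Origin: centre of its underside.
Mind the look-alikes: they are no part of the job. Leave any purple or red look-alike of the wood alone.

How it is judged:
On the way, in this order (a step that is already met when the one before it is completed fails the run):
1. the lever of the clamp that holds the wooden block is squeezed (past 0.11 rad) (((x of wood_mid in the frame of jig below -0.04 m and value of joint lever_near above 0.11 rad) or (x of wood_mid in the frame of jig above 0.04 m and value of joint lever_far above 0.11 rad))), for 0.05 s.
2. it is let out again (under 0.04 rad) (((x of wood_mid in the frame of jig below -0.04 m and value of joint lever_near below 0.04 rad) or (x of wood_mid in the frame of jig above 0.04 m and value of joint lever_far below 0.04 rad))), for 0.05 s.
3. its pad is pressed against the wooden block by the pumping (over 3 mm) (((x of wood_mid in the frame of jig below -0.04 m and value of joint pad_near above 0.003 m and contact force between face_near and wood above 1 N) or (x of wood_mid in the frame of jig above 0.04 m and value of joint pad_far above 0.003 m and contact force between face_far and wood above 1 N))), for 0.1 s.
At the end, for the whole second after the job is handed in: The wooden block's pad is pressed in 6 to 18 mm and pushes it with over 2 N; the block is within 5 mm of the anvil and square within 0.1 rad; the fingers still press that lever's grip with over 1.5 N and hold it past 0.015 rad; the other lever is at rest (under 0.05 rad) (((x of wood_mid in the frame of jig below -0.04 m and value of joint pad_near between 0.006 and 0.018 m and contact force between face_near and wood above 2 N and y of wood_mid in the frame of jig above 0.113 m and angle between the y axis of wood and the x axis of jig, either way round below 0.1 rad and value of joint lever_near above 0.015 rad and contact force between the fingers and grip_near above 1.5 N and value of joint lever_far below 0.05 rad) or (x of wood_mid in the frame of jig above 0.04 m and value of joint pad_far between 0.006 and 0.018 m and contact force between face_far and wood above 2 N and y of wood_mid in the frame of jig above 0.113 m and angle between the y axis of wood and the x axis of jig, either way round below 0.1 rad and value of joint lever_far above 0.015 rad and contact force between the fingers and grip_far above 1.5 N and value of joint lever_near below 0.05 rad))); the arm keeps its last pose, push and grip.
It fails at once if a pad is pressed nearly right down (over 20 mm): the work is crushed (value of joint any of pad_near, pad_far above 0.02 m).
It fails at once if the robot pushes a push bar, jaw arm, pad or the wooden block directly (over 2 N) (contact force between any of the arm, the fingers and jaw_near above 2 N or contact force between any of the arm, the fingers and jaw_far above 2 N or contact force between any of the arm, the fingers and face_near above 2 N or contact force between any of the arm, the fingers and face_far above 2 N or contact force between any of the arm, the fingers and wood above 2 N).
It fails at once if the other clamp's lever is squeezed (over 0.08 rad) ((x of wood_mid in the frame of jig below -0.04 m and value of joint lever_far above 0.08 rad) or (x of wood_mid in the frame of jig above 0.04 m and value of joint lever_near above 0.08 rad)).
It fails at once if the aluminium block is moved more than 10 mm (distance of alu from where it was at the start of the episode above 0.01 m).
It fails at once if the nut, pliers or tape roll is moved more than 25 mm (distance of any of nut, pliers, tape from where it was at the start of the episode above 0.025 m).
It also fails if it takes over 64 s, if anything falls off the work surface, if the arm or the gripper's body presses on something with over 40 N, if the wrist force passes 120 N, or if a joint passes its speed limit or range.

### The arm

A 7-joint arm with a two-finger parallel gripper is mounted at the origin on a cart in front of the work surface, level with it; the furniture and walls round the work are solid. World frame = base frame: x ahead of the robot, y to its left, z up, the work surface at z = 0. Lengths are in m, angles in rad, forces in N, time in s.
With the tool pointing down it reaches from about 0.425 to 0.925 m from the base axis. Payload 6.8 kg.
Tool frame: the origin (TCP) lies at the very end of the fingers, on their centre line; the grasp point (between the pads) lies 19 mm behind it; z points along the fingers, y is the line along which they close (so a half turn about z gives the same grasp; the last joint's range is limited). The gripper opens to 85 mm and grips with 20 to 120 N. Pads are 22 mm wide; open, the fingers measure 114 mm over their backs; the gripper's body (76 mm by 85 mm) begins 54 mm behind the grasp point. The pads swing forward as they close: fully open they stand 13 mm farther back than shut.
Start: joints at [-1.338, 0.477, 0.022, 1.555, -0.011, 1.109, -0.083], TCP at [0.226, 0.636, 0.231] pointing down, gripper open.
Joint ranges: [-2.96, 2.96], [-0.34, 2.1], [-1.41, 1.46], [0.24, 2.44], [-1.37, 4.51], [0.17, 1.92], [-2.96, 2.96]. Speed limits (rad/s): [2.39, 2.39, 3.14, 3.14, 3.14, 3.14, 3.14].

### API

Orientations are given as a rotation vector (axis times angle).
In Python, from bench import status, grab_frame, camera_info, job_done gives the robot as it stands.
- The arm moves only by the tool send_rows, never from a script. Its argument "motion" is text: rows parted by semicolons, each of 5 numbers parted by spaces: the shift along the world's x, y, z in m, then the turn about the world's z in degrees, then the gripper command: -1 is fully open, 1 is shut, values between are in proportion. In form: dx dy dz yaw jaw; .... A call has 1 to 8 rows; each row shifts and turns the commanded pose from where the row before left it; what a row does not reach is not made up. A row lasts 1/8 s, in which the tool goes at most 62.5 mm and 10.7 degrees, less where a joint would pass 70% of its speed; a pose out of reach is approached as far as the arm can. A call with a gripper value outside its range is refused whole. The fingers move at their own pace and stop on an object; "newtons" is the grip in N (left out, the last holds). Time passes only in rows, so rows that do not move let the fingers close. It gives the time, the measured TCP pose, the force, the opening and the grip force at its end, in the units of the state.
- status.get_state(): the state, without advancing time (a new reading comes with each control period).
- grab_frame(name): name is "scene" or "side" or "wrist"; returns the picture (480x640x3 uint8, red, green, blue); there is no depth.
- camera_info(name): a dict with "fx", "fy", "cx", "cy" (pixels), "extrinsics" (4x4, takes a point from camera to world coordinates). Camera axes: x right, y down, z forward; pixel columns grow to the right and rows downward; lengths in m; the calibration is good to about 2 mm. A picture is of the moment at which its call begins: read the wrist's pose just before it. camera_info takes no time and is no camera call; for the wrist camera it gives the pose at the moment of the call.
- job_done(): hands the job in; it is judged then, once.
The state is a dict: "time_s": time; "joints": joint angles; "qd": joint speeds; "tau": joint torques, N m; "tool_pos": TCP position; "orientation": TCP orientation; "wrist_force": force on the tool from outside, world axes, zero at the start; "torque": the same for the moment, N m; "width": opening from 0.0 (shut) to 1.0 (fully open); "grasp_force": force on a finger pad.
Only numpy, scipy, OpenCV 4.12 (cv2) and the standard library are available. Lean on these libraries where they do the work, as an engineer would, in place of code of your own. Each camera call takes 0.05 s, during which the arm holds its last target. There are 200 camera calls.

## Working session

There is one attempt and no reset: what is moved stays moved. The work goes in short steps, Python scripts to look and compute and a tool call to move; the robot and the scene stay as the last step left them, time stands still between calls to the robot, and variables do not carry over. Pictures are saved under pics/ and viewed, at most 10 in all, crops included, and the job is handed in when it is done.

Besides the shell and the picture viewer there is one more tool, called after "Call:" in YAML: its name, and indented under it one key for each argument. send_rows: Moves the arm, as the interface text tells. Its arguments: {"type":"object","properties":{"motion":{"type":"string"},"newtons":{"type":"number"}},"required":["motion"]}

```bash
mkdir -p pics; python3 - <<'E'
from bench import status, grab_frame, camera_info
import cv2,numpy as np
for n in("scene","side"):
    cv2.imwrite(f"pics/{n}0.png",grab_frame(n)[:,:,::-1])
    c=camera_info(n);print(n,c["fx"],c["fy"],c["cx"],c["cy"]);print(np.round(c["extrinsics"],3))
print(status.get_state())
E
```

```text
scene 533.1561730360671 533.1561730360671 326.3752746032654 244.4876833436456
[[ 0.85  -0.355  0.389 -0.015]
 [-0.527 -0.593  0.609 -0.924]
 [ 0.015 -0.723 -0.691  1.071]
 [ 0.     0.     0.     1.   ]]
side 581.3067837829071 581.3067837829071 321.96523537785913 240.7720871433192
[[-9.710e-01 -1.180e-01  2.070e-01  1.410e-01]
 [-2.380e-01  4.770e-01 -8.460e-01  1.396e+00]
 [ 1.000e-03 -8.710e-01 -4.910e-01  9.690e-01]
 [ 0.000e+00  0.000e+00  0.000e+00  1.000e+00]]
{'time_s': 0.1, 'joints': array([-1.33810641,  0.47773302,  0.02234006,  1.55638692, -0.01147617,
        1.10929095, -0.08311829]), 'qd': array([-0.00150305, -0.0022257 ,  0.00215187, -0.002784  ,  0.00034258,
        0.00281283, -0.00088105]), 'tau': array([ 3.93833499e-03, -5.97758925e+01,  1.61354821e+00, -2.81955171e+01,
        1.29009364e-02,  5.02801646e-03,  2.84422401e-05]), 'tool_pos': array([0.22543934, 0.63565595, 0.23039795]), 'orientation': array([-5.32678191e-01, -3.09595686e+00,  2.64493460e-03]), 'wrist_force': array([-0.12194422, -0.38440306, -0.2804109 ]), 'torque': array([-0.05069885,  0.01955996, -0.00893747]), 'grasp_force': 0.0, 'width': 1.0009828797762343}
```

View pics/scene0.png

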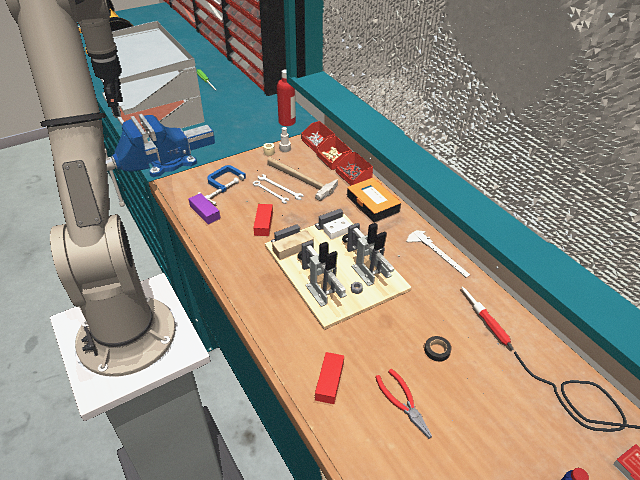

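View pics/side0.png

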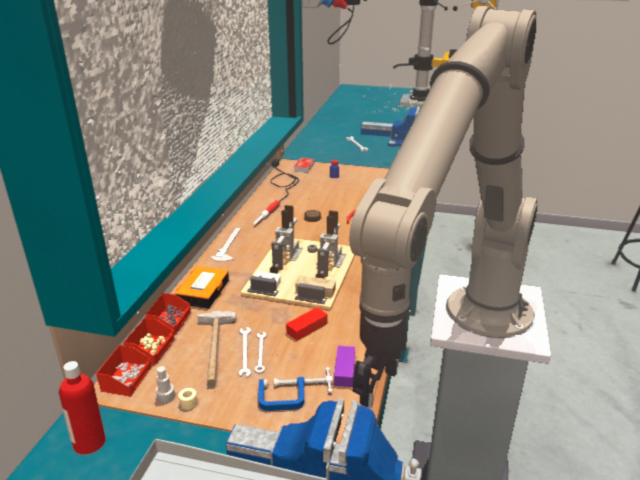

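The scene view shows the beech block at about (293,243) in the near clamp and the aluminium block at about (338,226) in the far one. The possible mix-ups are the red blocks at (263,219) and (330,377), the purple block at (205,207) and the aluminium block. I choose the near clamp. Next come the crop check and the jig pose.

```bash
cat > h.py <<'E'
import numpy as np,cv2
from bench import status,grab_frame,camera_info
def ray(n,p):
    c=camera_info(n);E=np.array(c["extrinsics"])
    d=E[:3,:3]@np.array([(p[0]-c["cx"])/c["fx"],(p[1]-c["cy"])/c["fy"],1]);return E[:3,3],d
def onz(n,p,z):
    o,d=ray(n,p);return (o+d*(z-o[2])/d[2])
def proj(n,P):
    c=camera_info(n);E=np.linalg.inv(np.array(c["extrinsics"]));q=E[:3,:3]@np.array(P)+E[:3,3]
    return np.array([c["fx"]*q[0]/q[2]+c["cx"],c["fy"]*q[1]/q[2]+c["cy"]])
E
python3 - <<'E'
from h import *
im=cv2.imread("pics/scene0.png");hsv=cv2.cvtColor(im,cv2.COLOR_BGR2HSV)
print([hsv[y,x].tolist() for x,y in((330,312),(395,285),(300,285),(293,245),(350,330),(280,262))])
m=cv2.inRange(hsv,(16,30,150),(35,140,255))
m[:205]=0;m[335:]=0;m[:,:255]=0;m[:,420:]=0
m=cv2.morphologyEx(m,cv2.MORPH_CLOSE,np.ones((5,5)))
cs=max(cv2.findContours(m,0,2)[0],key=cv2.contourArea)
h=cv2.convexHull(cs);a=cv2.approxPolyDP(h,5,True)[:,0];print(cv2.contourArea(h))
for p in a: print(p,onz("scene",p,.015).round(4))
v=im.copy();cv2.polylines(v,[a],True,(0,0,255),1)
c=np.hstack([cv2.resize(im[200:340,250:420],None,fx=2.35,fy=2.35,interpolation=2),cv2.resize(v[200:340,250:420],None,fx=2.35,fy=2.35,interpolation=2)])
s=cv2.imread("pics/side0.png")[195:315,235:365]
s=cv2.resize(s,None,fx=2.1,fy=2.1,interpolation=2);b=np.zeros((s.shape[0],c.shape[1],3),np.uint8);b[:,:s.shape[1]]=s
cv2.imwrite("pics/crop1.png",np.vstack([c,b]))
E
```

```text
[[28, 38, 246], [29, 34, 246], [30, 31, 246], [21, 57, 245], [14, 116, 225], [31, 34, 248]]
9139.5
[347 227] [0.6714 0.0391 0.015 ]
[411 286] [ 0.6883 -0.2447  0.015 ]
[398 300] [ 0.629  -0.2656  0.015 ]
[323 328] [ 0.4155 -0.242   0.015 ]
[264 243] [0.4291 0.1038 0.015 ]
[313 225] [0.5893 0.0985 0.015 ]
```

View pics/crop1.png

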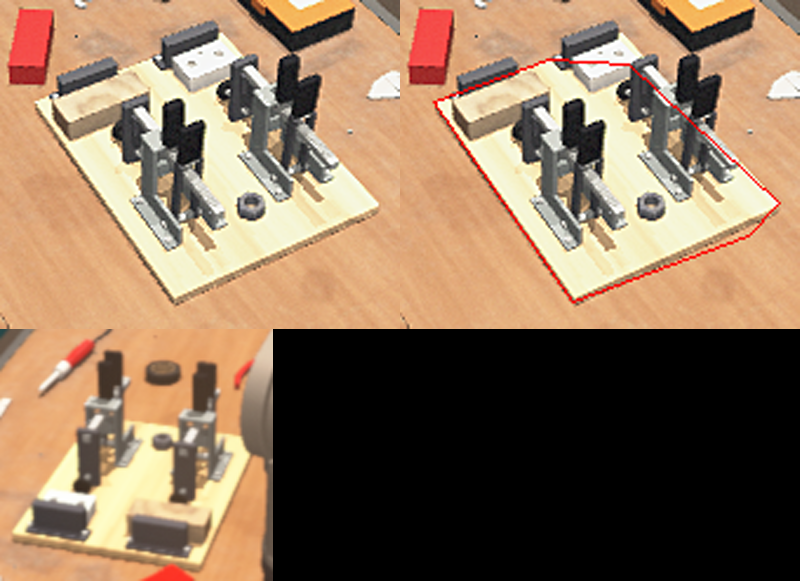

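The close crop confirms it: a beech block with wood grain in the near clamp, and a white drilled block in the far one. Now I refine the jig pose with edge lines and the grip tops.

```bash
python3 - <<'E'
from h import *
im=cv2.imread("pics/scene0.png");hsv=cv2.cvtColor(im,cv2.COLOR_BGR2HSV)
m=cv2.inRange(hsv,(22,15,200),(40,140,255));m[:205]=0;m[340:]=0;m[:,:255]=0;m[:,420:]=0
def fit(seg):
    q=np.array([onz("scene",p,.015)[:2] for p in seg]);vx,vy,x,y=cv2.fitLine(q.astype(np.float32),cv2.DIST_HUBER,0,.001,.001).ravel();return np.array([vx,vy]),np.array([x,y])
L=[(np.where(m[r])[0].min()-.5,r) for r in range(255,316)]
B=[(c,np.where(m[:,c])[0].max()+.5) for c in range(335,402)]
(dl,pl),(db,pb)=fit(L),fit(B)
dl*=np.sign(dl[1]);db*=np.sign(db[0])
print("left yaw",np.degrees(np.arctan2(-dl[0],dl[1])),"bottom yaw",np.degrees(np.arctan2(db[1],db[0])))
t=np.linalg.solve(np.c_[dl,-db],pb-pl);c=pl+t[0]*dl
yaw=(np.arctan2(-dl[0],dl[1])+np.arctan2(db[1],db[0]))/2
R=np.array([[np.cos(yaw),-np.sin(yaw)],[np.sin(yaw),np.cos(yaw)]])
o=c+R@[.135,.1725];print("corner",c,"origin",o,"yaw",np.degrees(yaw))
for nm,P,z in(("post",(-.072,-.059),.175),("lever",(-.072,-.097),.175),("postfar",(.072,-.059),.175),("leverfar",(.072,-.097),.175)):
    w=np.r_[o+R@P,z];print(nm,w.round(4),proj("scene",w).round(1),proj("side",w).round(1))
for n,(x0,x1,y0,y1) in(("scene",(310,395,215,275)),("side",(270,345,200,250))):
    g=cv2.imread(f"pics/{n}0.png")[y0:y1,x0:x1].max(2);k,l,s,ce=cv2.connectedComponentsWithStats((g<70).astype(np.uint8))
    print(n,[(s[i,:4]+[x0,y0,0,0]).tolist() for i in range(1,k) if s[i,4]>40])
E
```

```text
left yaw -1.8720156 bottom yaw -1.8858595
corner [ 0.41931203 -0.23849528] origin [ 0.55989534 -0.07051437] yaw -1.8789376
post [ 0.486  -0.1271  0.175 ] [323.7 243.2] [330.6 215.8]
lever [ 0.4848 -0.1651  0.175 ] [331.6 252.8] [333.8 210.4]
postfar [ 0.6299 -0.1318  0.175 ] [373.  224.2] [285.2 210. ]
leverfar [ 0.6287 -0.1698  0.175 ] [381.4 233.1] [289.2 204.8]
scene [[318, 215, 24, 15], [367, 215, 24, 7], [367, 223, 19, 49], [342, 228, 16, 24], [319, 242, 18, 33]]
side [[283, 207, 9, 21]]
```

Call:
send_rows:
  motion: "0.03 -0.05 0.005 2.2 -0.5;0.03 -0.05 0.005 2.2 -0.5;0.03 -0.05 0.005 2.2 -0.5;0.03 -0.05 0.005 2.2 -0.5;0.035 -0.045 0 2.2 -0.5;0.035 -0.045 0 2.2 -0.5;0.035 -0.045 0 2.2 -0.5;0.035 -0.045 0 2.24 -0.5"
  newtons: 40

```text
time_s: 1.1
tool_pos: [0.4863, 0.2545, 0.2512]
orientation: [-0.049, -3.141, 0.0]
wrist_force: [0.5, 0.6, 0.4]
width: 0.752
grasp_force: 0.0
```

Call:
send_rows:
  motion: "0 -0.05 0 0 -0.5;0 -0.05 0 0 -0.5;0 -0.05 0 0 -0.5;0 -0.05 0 0 -0.5;0 -0.05 0 0 -0.5;0 -0.05 0 0 -0.5;0 -0.05 0 0 -0.5;0 -0.05 0 0 -0.5"

```text
time_s: 2.1
tool_pos: [0.4852, -0.1453, 0.2512]
orientation: [-0.051, -3.141, -0.0]
wrist_force: [1.0, -0.3, -1.3]
width: 0.751
grasp_force: 0.0
```

```bash
cat >> h.py <<'E'
O=np.array([.5599,-.0705]);YAW=np.radians(-1.88)
R=np.array([[np.cos(YAW),-np.sin(YAW)],[np.sin(YAW),np.cos(YAW)]])
def rep():
    s=status.get_state();x=cv2.Rodrigues(np.array(s["orientation"]))[0]
    j=R.T@(s["tool_pos"][:2]-O)
    print("t",round(s["time_s"],2),"tcp",s["tool_pos"].round(4),"jig xy mm",(j*1000).round(1),"toolY-jigY deg",round(np.degrees(np.arctan2(x[1,1],x[0,1])-YAW)-90,2),"F",s["wrist_force"].round(1),"w mm",round(s["width"]*85,1),"g",s["grasp_force"])
E
python3 - <<'E'
from h import *
rep()
cv2.imwrite("pics/w1.png",grab_frame("wrist")[:,:,::-1])
c=camera_info("wrist");print(c["fx"],np.round(c["extrinsics"],3))
for nm,P,z in(("post",(-.072,-.059),.175),("lever",(-.072,-.097),.175),("y0",(-.072,0),.1)): print(nm,proj("wrist",np.r_[O+R@P,z]).round())
E
```

```text
t 2.1 tcp [ 0.4852 -0.1453  0.2512] jig xy mm [-72.2 -77.2] toolY-jigY deg 0.01 F [ 1.  -0.3 -1.3] w mm 63.9 g 0.0
385.7459051244475 [[ 0.041  0.947  0.319  0.402]
 [ 0.999 -0.037 -0.017 -0.15 ]
 [-0.004  0.32  -0.948  0.394]
 [ 0.     0.     0.     1.   ]]
post [369. 252.]
lever [306. 252.]
y0 [434. 217.]
```

View pics/w1.png

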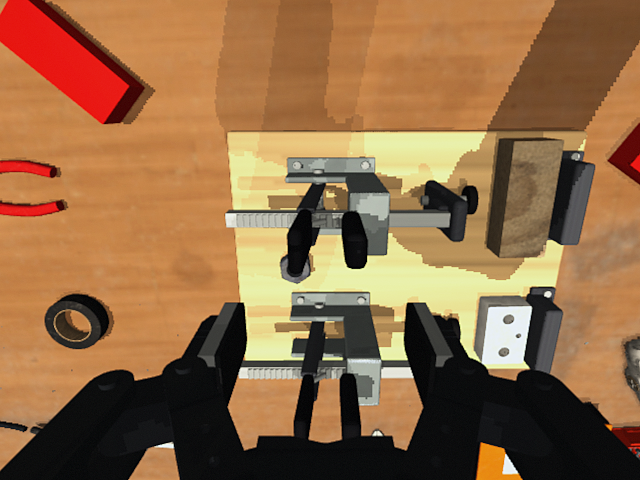

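The wrist view shows the near post top around (355,258) and the lever top around (300,265), a little off the prediction of (369,252) and (306,252). I'll check the prediction against the board edges and zoom in.

```bash
python3 - <<'E'
from h import *
im=cv2.imread("pics/w1.png")
for P in((-.135,-.1725),(-.135,.1725)):print(P,proj("wrist",np.r_[O+R@P,.015]).round(1))
hsv=cv2.cvtColor(im,cv2.COLOR_BGR2HSV);m=cv2.inRange(hsv,(20,15,120),(40,150,255))
for r in(150,170,270): u=np.where(m[r])[0];print(r,u.min(),u.max())
v=cv2.resize(im[140:300,215:485],None,fx=2.9,fy=2.9,interpolation=2)
def d(P,z,c):
    q=proj("wrist",np.r_[O+R@P,z]);cv2.circle(v,tuple(int(a) for a in (q-[215,140])*2.9),4,c,-1)
for sx in(-.012,.012):
    for y in(-.066,-.052): d((-.072+sx,y),.175,(0,0,255)); d((-.072+sx,y),.115,(0,255,0))
for sx in(-.015,.015): d((-.072+sx,-.102),.174,(255,0,0));d((-.072+sx,-.092),.175,(255,0,0))
cv2.imwrite("pics/w1c.png",v)
E
```

```text
(-0.135, -0.1725) [233.7 130.1]
(-0.135, 0.1725) [599.2 127.2]
150 229 582
170 230 454
270 238 558
```

View pics/w1c.png

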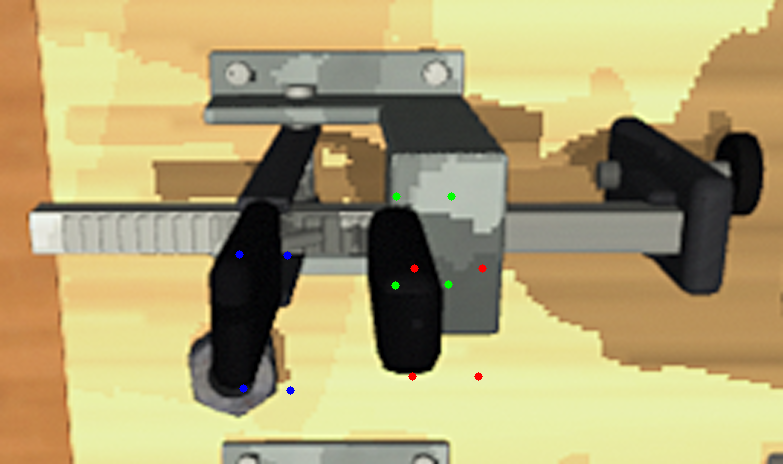

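The projected points sit about 8 mm to the right of the real post and lever. The arm may still have been settling when I took the frame, so I retake it.

```bash
python3 - <<'E'
from h import *
grab_frame("wrist");rep();im=grab_frame("wrist")[:,:,::-1].copy();cv2.imwrite("pics/w2.png",im)
hsv=cv2.cvtColor(im,cv2.COLOR_BGR2HSV);m=cv2.inRange(hsv,(20,15,120),(40,150,255))
for r in(140,150,270): u=np.where(m[r])[0];print(r,u.min(),u.max(),[ (R.T@(onz("wrist",(q,r),.015)[:2]-O)).round(4) for q in (u.min(),u.max())])
print(np.where(m[:,300])[0].min(), np.where(m[:,450])[0].min())
g=im.max(2)
for r in(235,245,255):
    u=np.where(g[r]<45)[0];print(r,u[(u>270)&(u<400)])
# post/lever top front edges on z=.15..175 via jig line
for nm,p in(("post L",(347,255)),("post R",(366,255))):print(nm,(R.T@(onz("wrist",p,.175)[:2]-O)).round(4))
E
```

```text
t 2.2 tcp [ 0.4843 -0.1499  0.2514] jig xy mm [-72.9 -81.8] toolY-jigY deg -0.51 F [ 0.   0.8 -0.8] w mm 63.6 g 0.0
140 234 590 [array([-0.1256, -0.1661]), array([-0.1236,  0.1734])]
150 234 469 [array([-0.1162, -0.1668]), array([-0.1149,  0.0592])]
270 243 564 [array([ 0.0092, -0.1674]), array([0.011 , 0.1744])]
135 132
235 [296 297 298 299 300 301 302 303 304 305 306 307 308 309 310 311 312 313
 314 315 316 317 318 319 320 321 322 323 349 350 351 352 353 354 355 356
 357 358 359 360 361 362 363 364 365 366 367 368 369 370 371 372]
245 [296 297 298 299 300 301 302 303 304 305 306 307 308 309 310 311 312 313
 314 315 316 317 318 319 320 351 352 353 354 355 356 357 358 359 360 361
 362 363 364 365 366 367 368 369 370 371 372 373 374]
255 [294 295 296 297 298 299 300 301 302 303 304 305 306 307 308 309 310 311
 312 313 314 352 353 354 355 356 357 358 359 360 361 362 363 364 365 366
 367 368 369 370 371 372 373 374]
post L [-0.0697 -0.066 ]
post R [-0.0696 -0.0544]
```

The arm was still settling, with an overshoot of about 5 mm. I let it come to rest and measure again.

Call:
send_rows:
  motion: "0 0 0 0 -0.5;0 0 0 0 -0.5;0 0 0 0 -0.5;0 0 0 0 -0.5"

```text
time_s: 2.75
tool_pos: [0.4857, -0.1432, 0.2513]
orientation: [0.05, 3.141, 0.0]
wrist_force: [-0.1, 0.3, 0.4]
width: 0.752
grasp_force: 0.0
```

```bash
python3 - <<'E'
from h import *
rep();im=grab_frame("wrist")[:,:,::-1].copy();cv2.imwrite("pics/w3.png",im);rep()
hsv=cv2.cvtColor(im,cv2.COLOR_BGR2HSV);m=cv2.inRange(hsv,(20,15,120),(40,150,255))
j=lambda p,z:(R.T@(onz("wrist",p,z)[:2]-O)*1000).round(1)
for r in(140,270): u=np.where(m[r])[0];print(r,u.min(),u.max(),[j((q,r),.015) for q in (u.min()-.5,u.max()+.5)])
for c in(300,450):print("x edge",j((c,np.where(m[:,c])[0].min()-.5),.015))
g=im.max(2)
for r in(250,255):
    u=np.where(g[r]<45)[0];u=u[(u>270)&(u<400)];s=np.split(u,np.where(np.diff(u)>5)[0]+1);print(r,[(a[0],a[-1],j((a[0]-.5,r),.175),j((a[-1]+.5,r),.175)) for a in s])
E
```

```text
t 2.75 tcp [ 0.4857 -0.1432  0.2513] jig xy mm [-71.8 -75.1] toolY-jigY deg 0.05 F [-0.1  0.3  0.4] w mm 63.9 g 0.0
t 2.8 tcp [ 0.4857 -0.1434  0.2513] jig xy mm [-71.8 -75.3] toolY-jigY deg 0.03 F [-0.5 -0.4 -0.1] w mm 63.9 g 0.0
140 226 482 [array([-124.1, -171. ]), array([-124.3,   74.3])]
270 236 556 [array([  10.8, -171.4]), array([ 10.4, 170.8])]
x edge [-130.2  -99.8]
x edge [-132.1   42.5]
250 [(np.int64(285), np.int64(305), array([ -72.1, -100.4]), array([-72.1, -87.7])), (np.int64(341), np.int64(363), array([-72.1, -66.6]), array([-72.1, -52.7]))]
255 [(np.int64(284), np.int64(305), array([ -68.8, -101.1]), array([-68.9, -87.8])), (np.int64(342), np.int64(363), array([-68.9, -65.9]), array([-68.9, -52.5]))]
```

The board and post edges agree within about 1 mm, so I descend over the lever and post.

Call:
send_rows:
  motion: "0 0 -0.01 0 -0.5;0 0 -0.02 0 -0.5;0 0 -0.03 0 -0.5;0 0 -0.03 0 -0.5;0 0 -0.02 0 -0.5;0 0 -0.01 0 -0.5;0 0 0 0 -0.5;0 0 0 0 -0.5"

```text
time_s: 3.8
tool_pos: [0.4861, -0.144, 0.132]
orientation: [0.052, 3.14, -0.0]
wrist_force: [-0.2, 0.6, -0.3]
width: 0.748
grasp_force: 0.0
```

Call:
send_rows:
  motion: "0 0 0 0 -0.3;0 0 0 0 -0.2;0 0 0 0 -0.2;0 0 0 0 -0.2"

```text
time_s: 4.3
tool_pos: [0.4856, -0.1438, 0.1314]
orientation: [0.052, 3.141, 0.0]
wrist_force: [-0.2, -0.7, -0.1]
width: 0.602
grasp_force: 0.0
```

```bash
python3 -c "
from h import *
rep();cv2.imwrite('pics/w4.png',grab_frame('wrist')[:,:,::-1]);cv2.imwrite('pics/s4.png',cv2.resize(np.hstack([grab_frame('side')[190:310,240:360,::-1],grab_frame('scene')[200:320,260:380,::-1]]),None,fx=3.3,fy=3.3,interpolation=2))"
```

```text
t 4.3 tcp [ 0.4856 -0.1438  0.1314] jig xy mm [-71.8 -75.7] toolY-jigY deg -0.0 F [-0.2 -0.7 -0.1] w mm 51.1 g 0.0
```

View pics/w4.png

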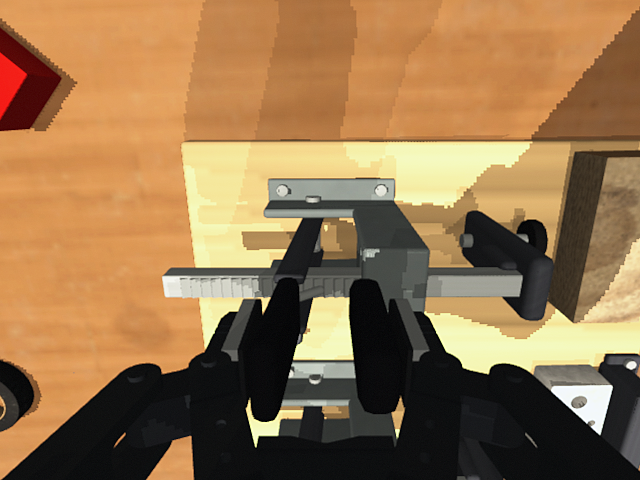

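The wrist view shows the fingers bracketing the near lever (270,350) and post (370,345), with the pad disc at (532,235) short of the wood at (570+). Now the first squeeze.

Call:
send_rows:
  motion: "0 0.002 0 0 -0.1;0 0.003 0 0 0.05;0 0.003 0 0 0.15;0 0.002 0 0 0.25;0 0 0 0 0.25;0 0 0 0 0.25"
  newtons: 40

```text
time_s: 5.2
tool_pos: [0.4864, -0.1352, 0.1322]
orientation: [0.053, 3.139, -0.002]
wrist_force: [-2.1, -4.1, 7.9]
width: 0.372
grasp_force: 6.1
```

```bash
python3 -c "
from h import *
rep();cv2.imwrite('pics/w5.png',grab_frame('wrist')[:,:,::-1]);print(proj('wrist',np.r_[O+R@(-.072,.096),.0315]))"
```

```text
t 5.2 tcp [ 0.4864 -0.1352  0.1322] jig xy mm [-71.4 -67.1] toolY-jigY deg -0.06 F [-2.1 -4.1  7.9] w mm 31.6 g 6.149132717109751
[572.202277   236.27268942]
```

View pics/w5.png

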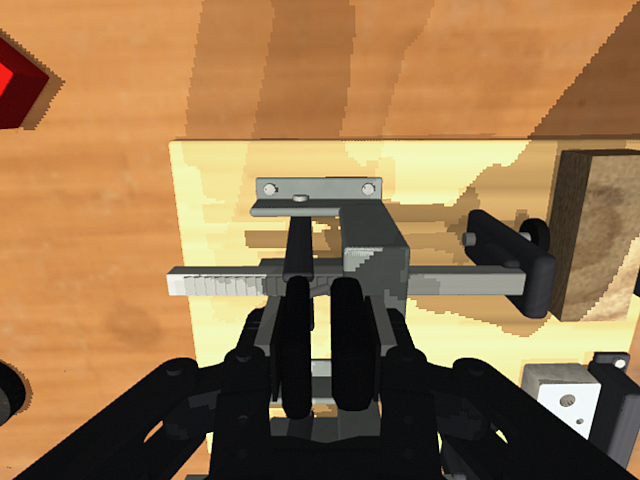

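Here the lever is pulled close to the post (280 vs 350, row 340) and the bar has moved forward about 10 mm. The pad disc at (549,235) is close to the wood at (557+). I let go and check the numbers.

Call:
send_rows:
  motion: "0 -0.003 0 0 0.05;0 -0.004 0 0 -0.1;0 -0.003 0 0 -0.25;0 0 0 0 -0.25;0 0 0 0 -0.25"

```text
time_s: 5.88
tool_pos: [0.4856, -0.1434, 0.1312]
orientation: [-0.051, -3.141, -0.001]
wrist_force: [0.6, -0.3, -1.2]
width: 0.626
grasp_force: 0.0
```

```bash
cat >> h.py <<'E'
def look(name):
    rep();im=grab_frame("wrist")[:,:,::-1].copy();cv2.imwrite(f"pics/{name}.png",im)
    return im
def tomm(p,z): return (R.T@(onz("wrist",p,z)[:2]-O)*1000).round(1)
E
python3 - <<'E'
from h import *
im=look("w6");g=im.max(2)
np.set_printoptions(linewidth=250)
for r in(225,235,245):
    print(r,g[r,455:640:2])
print("wood front top",[tomm((u,235),.047) for u in(560,570)],"disc",[tomm((u,235),.0315) for u in(540,550,560)])
c=np.vstack([cv2.imread("pics/w5.png")[170:330,440:640],im[170:330,440:640]]);cv2.imwrite("pics/c6.png",cv2.resize(c,None,fx=1.85,fy=1.85,interpolation=2))
E
```

```text
t 5.88 tcp [ 0.4856 -0.1434  0.1312] jig xy mm [-71.9 -75.3] toolY-jigY deg 0.01 F [ 0.6 -0.3 -1.2] w mm 53.2 g 0.0
225 [203 150 155 156 158 160 134 137 125 129 127 131  61  22  23  24  21  21  22  21  22  25  25  25  26  25  28  29  27  27  28  86 166 154 152 157 124 124 129  98   4   9   9   7  11  10  14  17  15  18  16  10 111  63  52  53  63  62  59  63  56  61
  64  63  66  62  66  65  64 131 153 153 146 156 161 149 141 147 146 139 134 136 140 137 133 131 129 128 136 140 150 157 170]
235 [183 186 190 190 190 194 130 134 138 142  82  57  90  88  88  90  50  22  24  24  22  24  22  24  22  22  24  21  25  25  27  26  26  28  28  27  29  29  27  56 106 105 103  90   0  10   9  10  17  21  22  21  21  17  52  61  53  62  60  61  61  56
  64  61  62  72  67  70 136 149 144 143 147 153 158 153 154 156 152 149 150 151 147 118 121 119 121 135 139 139 152 145 147]
245 [184 186 185 184 185 185 186 186 158 142  63  54  89  93  92  93  76  20  19  23  24  22  25  20  25  24  25  27  24  23  24  21  22  26  24  24  26  23  24  26  27  29  27  28  29  29  31  28  17  25  23  24  23  24  52  56  59  62  55  57  54  64
  60  56  66  65  60 128 144 144 145 155 150 140 136 139 141 142 140 133 140 139 142 145 139 138 150 165 220 233 248 244 242]
wood front top [array([-79.2,  69.3]), array([-79.2,  75.5])] disc [array([-74.1,  66. ]), array([-74.1,  72.6]), array([-74.1,  79.2])]
```

View pics/c6.png

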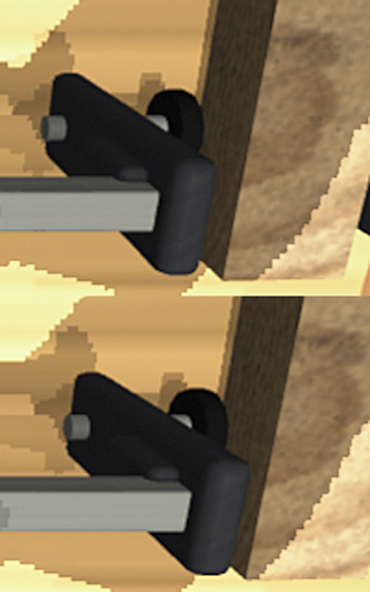

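The disc face is at about y = 78–80 mm and the wood front at about 88, against 96 when it meets the anvil. That means roughly 28–30 mm more travel, or three strokes. Stroke 2 now.

Call:
send_rows:
  motion: "0 0.004 0 0 0;0 0.003 0 0 0.15;0 0.003 0 0 0.25;0 0 0 0 0.25;0 0 0 0 0.25"

```text
time_s: 6.55
tool_pos: [0.4863, -0.1352, 0.1322]
orientation: [0.053, 3.139, -0.003]
wrist_force: [-1.9, -4.1, 6.5]
width: 0.373
grasp_force: 5.7
```

Call:
send_rows:
  motion: "0 -0.003 0 0 0.05;0 -0.004 0 0 -0.1;0 -0.003 0 0 -0.25;0 0 0 0 -0.25;0 0 0 0 -0.25"

```text
time_s: 7.18
tool_pos: [0.4856, -0.1434, 0.1312]
orientation: [-0.051, -3.141, -0.001]
wrist_force: [-0.4, -0.6, 0.6]
width: 0.623
grasp_force: 0.0
```

```bash
cat >> h.py <<'E'
def runs(im,r):
    # disc right end and wood top-front edge along row r: darker-than-100 run end
    g=cv2.GaussianBlur(im,(3,3),0).max(2)[r].astype(int)
    u=[i for i in range(530,637) if g[i]>=100 and g[i-1]<100 and g[i:i+3].min()>=100]
    d=[i for i in range(530,637) if g[i]>=42 and g[i-1]<42]
    return r,"woodtop",[(i,tomm((i,r),.047)[1]) for i in u],"discend",[(i,tomm((i,r),.0315)[1]) for i in d]
E
python3 - <<'E'
from h import *
im=look("w7")
for n in("w6","w7"):print(n,[runs(cv2.imread(f"pics/{n}.png"),r) for r in(225,235)])
E
```

```text
t 7.17 tcp [ 0.4856 -0.1434  0.1312] jig xy mm [-71.9 -75.3] toolY-jigY deg 0.02 F [-0.4 -0.6  0.6] w mm 52.9 g 0.0
w6 [(225, 'woodtop', [(593, np.float64(88.3))], 'discend', [(558, np.float64(76.6))]), (235, 'woodtop', [(591, np.float64(88.5))], 'discend', [(533, np.float64(61.4)), (563, np.float64(81.2))])]
w7 [(225, 'woodtop', [(534, np.float64(52.1)), (593, np.float64(88.3))], 'discend', [(532, np.float64(59.6)), (575, np.float64(87.7))]), (235, 'woodtop', [(591, np.float64(88.5))], 'discend', [(551, np.float64(73.3)), (579, np.float64(91.8))])]
```

Call:
send_rows:
  motion: "0 0.004 0 0 0;0 0.003 0 0 0.15;0 0.003 0 0 0.25;0 0 0 0 0.25;0 0 0 0 0.25"

```text
time_s: 7.85
tool_pos: [0.4863, -0.1352, 0.1323]
orientation: [0.053, 3.139, -0.003]
wrist_force: [-0.9, -3.6, 6.9]
width: 0.373
grasp_force: 5.7
```

Call:
send_rows:
  motion: "0 -0.003 0 0 0.05;0 -0.004 0 0 -0.1;0 -0.003 0 0 -0.25;0 0 0 0 -0.25;0 0 0 0 -0.25"

```text
time_s: 8.48
tool_pos: [0.4855, -0.1434, 0.1312]
orientation: [-0.051, -3.141, -0.001]
wrist_force: [-0.1, -0.2, -0.1]
width: 0.627
grasp_force: 0.0
```

```bash
python3 - <<'E'
from h import *
im=look("w8")
print([runs(im,r) for r in(225,235)])
c=np.hstack([cv2.imread("pics/w7.png")[170:330,440:640],im[170:330,440:640]]);c=cv2.resize(c,None,fx=2,fy=2,interpolation=2)
s=cv2.resize(grab_frame("side")[225:310,240:345,::-1],None,fx=3,fy=3,interpolation=2);b=np.zeros((s.shape[0],c.shape[1],3),np.uint8);b[:,:s.shape[1]]=s
s=cv2.resize(grab_frame("scene")[215:300,260:370,::-1],None,fx=3,fy=3,interpolation=2);b[:,350:350+s.shape[1]]=s
cv2.imwrite("pics/c8.png",np.vstack([c,b]))
E
```

```text
t 8.47 tcp [ 0.4855 -0.1434  0.1312] jig xy mm [-71.9 -75.3] toolY-jigY deg 0.01 F [-0.1 -0.2 -0.1] w mm 53.3 g 0.0
[(225, 'woodtop', [(551, np.float64(62.5)), (602, np.float64(93.8))], 'discend', [(548, np.float64(70.0)), (590, np.float64(97.5))]), (235, 'woodtop', [(600, np.float64(94.0))], 'discend', [(569, np.float64(85.2)), (594, np.float64(101.7))])]
```

View pics/c8.png

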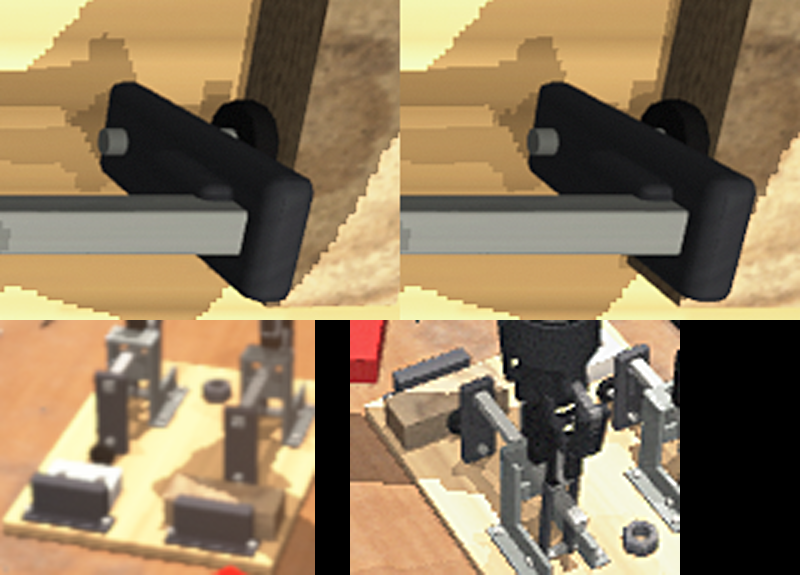

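The wood front has moved from 88.4 to 93.9 mm and the pad is still nearly free. Stroke 4, holding the squeeze while I look.

Call:
send_rows:
  motion: "0 0.004 0 0 0;0 0.003 0 0 0.15;0 0.003 0 0 0.25;0 0 0 0 0.25;0 0 0 0 0.25"

```text
time_s: 9.25
tool_pos: [0.4862, -0.1353, 0.1325]
orientation: [0.053, 3.139, -0.002]
wrist_force: [-1.5, -3.0, 9.8]
width: 0.376
grasp_force: 8.8
```

```bash
python3 - <<'E'
from h import *
im=look("w9")
print([runs(im,r) for r in(225,235)])
g=im.max(2)
for n in("w8","w9"):
    a=cv2.imread(f"pics/{n}.png").max(2);print(n,[(r,a[r,470:540:2].tolist()) for r in(238,242)])
E
```

```text
t 9.25 tcp [ 0.4862 -0.1353  0.1325] jig xy mm [-71.5 -67.1] toolY-jigY deg -0.05 F [-1.5 -3.   9.8] w mm 31.9 g 8.838842912373366
[(225, 'woodtop', [(591, np.float64(95.7))], 'discend', [(581, np.float64(100.3))]), (235, 'woodtop', [(589, np.float64(95.9))], 'discend', [(584, np.float64(103.8))])]
w8 [(238, [185, 186, 184, 186, 186, 188, 184, 185, 184, 185, 185, 184, 186, 160, 137, 138, 144, 53, 56, 49, 101, 97, 97, 99, 79, 19, 21, 22, 23, 22, 23, 23, 23, 24, 23]), (242, [187, 186, 185, 186, 186, 186, 186, 183, 185, 184, 184, 183, 184, 185, 194, 134, 145, 53, 57, 50, 99, 102, 102, 101, 97, 16, 21, 23, 23, 20, 22, 21, 23, 25, 24])]
w9 [(238, [178, 177, 179, 178, 178, 176, 180, 179, 179, 179, 178, 186, 76, 53, 47, 114, 122, 96, 97, 98, 99, 98, 98, 98, 99, 67, 22, 23, 23, 21, 21, 23, 23, 19, 22]), (242, [176, 175, 177, 175, 176, 175, 175, 175, 175, 175, 175, 179, 115, 50, 42, 134, 137, 90, 93, 93, 94, 93, 93, 92, 95, 54, 19, 21, 20, 22, 23, 20, 18, 22, 21])]
```

The stem sticking out behind the arm has grown from about 13 to 26.5 px, so the pad is pressed about 8–9 mm, and the wood front at 95.8 mm is against the anvil. I let go once more and squeeze part-way to bring it near 12 mm.

Call:
send_rows:
  motion: "0 -0.003 0 0 0.05;0 -0.004 0 0 -0.1;0 -0.003 0 0 -0.25;0 0 0 0 -0.25;0 0 0 0 -0.25"

```text
time_s: 9.93
tool_pos: [0.4856, -0.1434, 0.1312]
orientation: [-0.051, -3.141, -0.001]
wrist_force: [-0.0, 0.2, 0.2]
width: 0.625
grasp_force: 0.0
```

Call:
send_rows:
  motion: "0 0.002 0 0 -0.15;0 0.002 0 0 -0.05;0 0.001 0 0 0.01;0 0 0 0 0.01;0 0 0 0 0.01"

```text
time_s: 10.55
tool_pos: [0.4859, -0.1404, 0.1321]
orientation: [0.054, 3.14, -0.002]
wrist_force: [-1.7, -5.7, 6.3]
width: 0.5
grasp_force: 5.3
```

```bash
cat >> h.py <<'E'
def stem(im,r):
    g=im.max(2)[r].astype(int)
    e=next(i for i in range(490,560) if g[i-1]>=45 and g[i:i+8].max()<45)     # arm back face
    s=next(i for i in range(e-6,440,-1) if g[i]<70)                            # dark rim/shadow at stem tip
    t=next(i for i in range(s,440,-1) if g[i]>110)
    return r,t,e,e-t,round(tomm((e,r),.0315)[1]-tomm((t,r),.0315)[1],1)
E
python3 - <<'E'
from h import *
im=look("w10")
for n in("w6","w7","w8","w9","w10"):
    try: print(n,[stem(cv2.imread(f"pics/{n}.png"),r) for r in(238,240,242)])
    except StopIteration: print(n,"?")
print([runs(im,r) for r in(225,235)])
E
```

```text
t 10.55 tcp [ 0.4859 -0.1404  0.1321] jig xy mm [-71.7 -72.2] toolY-jigY deg -0.08 F [-1.7 -5.7  6.3] w mm 42.5 g 5.274336040019989
w6 ?
w7 [(238, 488, 504, 16, np.float64(10.6)), (240, 488, 504, 16, np.float64(10.6)), (242, 488, 504, 16, np.float64(10.6))]
w8 [(238, 502, 519, 17, np.float64(11.3)), (240, 502, 520, 18, np.float64(12.0)), (242, 502, 520, 18, np.float64(12.0))]
w9 [(238, 493, 521, 28, np.float64(18.6)), (240, 493, 521, 28, np.float64(18.6)), (242, 494, 521, 27, np.float64(18.0))]
w10 [(238, 501, 533, 32, np.float64(21.3)), (240, 501, 533, 32, np.float64(21.3)), (242, 501, 532, 31, np.float64(20.7))]
[(225, 'woodtop', [(600, np.float64(95.9))], 'discend', [(589, np.float64(100.2))]), (235, 'woodtop', [(598, np.float64(96.1))], 'discend', [(593, np.float64(104.3))])]
```

The pad is at about 10.5 mm and the lever is held at about 0.05 rad. One small extra squeeze, hold, then a last check.

Call:
send_rows:
  motion: "0 0.001 0 0 0.05;0 0 0 0 0.05;0 0 0 0 0.05;0 0 0 0 0.05;0 0 0 0 0.05;0 0 0 0 0.05"

```text
time_s: 11.35
tool_pos: [0.486, -0.1395, 0.1322]
orientation: [0.054, 3.139, -0.003]
wrist_force: [-1.3, -5.7, 6.6]
width: 0.477
grasp_force: 5.9
```

```bash
python3 - <<'E'
from h import *
im=look("w11")
print([stem(im,r) for r in(238,240,242)],[runs(im,r) for r in(225,235)])
s=cv2.resize(grab_frame("scene")[205:305,255:375,::-1],None,fx=3.2,fy=3.2,interpolation=2);c=cv2.resize(im[170:330,440:640],None,fx=2,fy=2,interpolation=2)
cv2.imwrite("pics/c11.png",np.hstack([s,c]));rep()
E
```

```text
t 11.35 tcp [ 0.486  -0.1395  0.1322] jig xy mm [-71.6 -71.4] toolY-jigY deg -0.09 F [-1.3 -5.7  6.6] w mm 40.6 g 5.864307023584843
[(238, 500, 533, 33, np.float64(21.9)), (240, 500, 533, 33, np.float64(21.9)), (242, 500, 532, 32, np.float64(21.3))] [(225, 'woodtop', [(599, np.float64(96.2))], 'discend', [(588, np.float64(100.5))]), (235, 'woodtop', [(596, np.float64(95.8))], 'discend', [(591, np.float64(104.0))])]
t 11.45 tcp [ 0.486  -0.1395  0.1322] jig xy mm [-71.6 -71.4] toolY-jigY deg -0.09 F [-1.5 -5.6  7.3] w mm 40.4 g 5.863282196223736
```

View pics/c11.png

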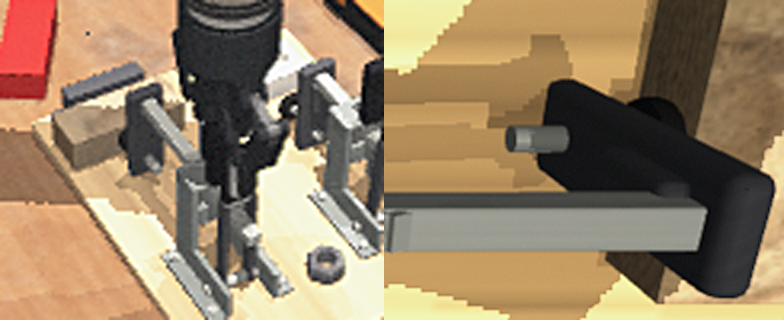

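The block is against the anvil and square, the stem is well out of the back of the arm (pad about 11 mm), and the lever is held with 5.9 N. I hand it in.

```bash
python3 -c "
from bench import job_done
print(job_done())"
```

```text
the job is handed in; nothing more can be done
None
```

The job is handed in, and the judge's verdict was not shown. The near clamp's lever is still held squeezed at about 6 N, its pad pressed in about 11 mm, with the wooden block square against the anvil.

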